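# Cap the spare dust port

### The job

Close the open dust pipe on the bench with the sprung cap: squeeze the cap's two side tabs together to pick it up, fit it gently into the pipe's mouth until it is fully home, and let the tabs spring out under the pipe's inner rim so that it stays locked there, level. The pipe's exact height has to be found by feel; do not ram the cap, and leave the other things on the bench alone.

Things in the scene. Friction and masses are not known exactly. Their poses are not given: they have to be found in the camera images.
- cap_flange (a point): Centre of the upper face of the cap's flange; z up. At the start the cap stands upright on the bench, this point 27 mm above it. Grey plastic, 100 to 160 g in all: flange 83 mm across, 5 mm thick; under it a round plug 63 mm across, 22 mm long, narrowing to 58 mm over its lowest 4 mm; on top two black upright grip ears; near the bottom two hooks.
- ears_mid (a point): Point on the cap's axis half-way up its two grip ears, 14.5 mm above the flange face. The ears stand on the +y and -y sides of this frame, each 24 mm along x, 8 mm thick along y, from 0.5 to 28.5 mm above the flange face. Untouched, their outer faces are 60 mm apart, the inner ones 44 mm. Each ear is one piece with the hook below it.
- hooks_mid (a point): Point on the cap's axis at the height of its two hooks, 21 mm below the flange face. The hooks stick out of the plug on the +y and -y sides, 6 mm high, 12 mm wide, square-edged (no lead-in); untouched they reach 74 mm across, tip to tip.
- tab_a (a joint): How far the ear and hook on the cap's +y side are pushed straight in towards its centre, m: 0 untouched, 0.007 at the stop (both in: ears 46 mm apart). The spring resists with 3.5 N at 0, rising to 8.4 N at 0.007. To pass the rim the hook must be in by more than 0.0046; sprung out under the rim it rests on the pipe wall at about 0.0015.
- tab_b (a joint): The same for the ear and hook on the cap's -y side.
- port_axis (a point): On the pipe's axis at the centre of the top of the fixed square grey manifold box, 40 mm above the bench; z up. A round upright aluminium pipe, 78 mm outside, open at the top, stands here. It is height-adjustable and clamped at a height not told: the top of its mouth is 37.5 to 67.5 mm above this point. It does not yield in the work.
- port: Manifold box (110 x 110 x 40 mm) with its pipe; origin under its centre; a stub on its +x side. The mouth is topped by a rubber seal ring, 2.5 mm proud, soft (2 N, then 5 N/mm), then metal. Bore below it: 66 mm for 9 mm (inner rim), then 72 mm. The cap is home when its flange lies on the seal; the hooks are then under the inner rim with 1.5 mm play. Any cap yaw will do.
- cap: The whole cap (flange, plug and both tabs); origin at the centre of the plug's lower end, 27 mm below its upper flange face; z up.
- drum: Bystander: upright cardboard-coloured sanding drum, 38 mm across and 62 mm tall, origin under its centre. Leave alone.
- offcut: Bystander: dark wooden offcut 80 x 50 x 30 mm, origin under its centre. Leave alone.
- driver: Bystander: screwdriver lying on the bench. Leave alone.
- glue: Bystander: white bottle 52 mm across and 130 mm tall, origin under its centre. Leave alone.
Mind the look-alikes: they are no part of the job. There is more than one size of the cap; the job needs the smallest.

How it is judged (in metres and radians):
On the way:
1. the cap is lifted clear of the bench with both tabs squeezed in (height (world z) of cap above 0.03 m and value of joint each of tab_a, tab_b above 0.004 m), for 0.2 s.
At the end, for the whole second after the job is handed in: The cap sits in the pipe's mouth within 3 mm of its axis, level within 4 degrees, released and at rest, with both tabs sprung out against the wider pipe wall under the inner rim (each 0.4 to 3 mm in from its untouched place: in free air it would be 0, caught in the narrow bore about 4.5 mm) (horizontal distance between cap and port_axis below 0.003 m and z of cap in the frame of port_axis between 0.011 and 0.047 m and angle between cap's own z axis and vertical below 0.07 rad and value of joint tab_a between 0.0004 and 0.003 m and value of joint tab_b between 0.0004 and 0.003 m and linear speed of cap below 0.01 m/s and contact force between the fingers and cap below 0.1 N).
It fails at once if the cap is rammed: more than 25 N between cap and port (contact force between cap and port above 25 N).
It fails at once if the drum is disturbed (20 mm) (distance of drum from where it was at the start of the episode above 0.02 m).
It fails at once if the offcut is disturbed (20 mm) (distance of offcut from where it was at the start of the episode above 0.02 m).
It fails at once if the screwdriver is disturbed (20 mm) (distance of driver from where it was at the start of the episode above 0.02 m).
It fails at once if the bottle is disturbed (20 mm) (distance of glue from where it was at the start of the episode above 0.02 m).
It also fails if it takes over 51 s, if anything falls off the work surface, if the arm or the gripper's body presses on something with over 40 N, if the wrist force passes 120 N, or if a joint passes its speed limit or range.

### The arm

A 6-joint arm with a two-finger parallel gripper is mounted at the origin on the work surface. World frame = base frame: x ahead of the robot, y to its left, z up, the work surface at z = 0. Lengths are in m, angles in degrees, forces in N, time in s.
With the tool pointing down it reaches from about 0.4 to 0.825 m from the base axis. Payload 7 kg.
Tool frame: the origin (TCP) lies at the very end of the fingers, on their centre line; the grasp point (between the pads) lies 19 mm behind it (r.hold_point_z is the distance from the TCP to the grasp point, in m); z points along the fingers, y is the direction in which the jaws open and shut (so a half turn about z gives the same grasp; the last joint's range is limited). The gripper opens to 88 mm and grips with 3 to 60 N. Pads are 19 mm wide; open, the fingers measure 130 mm over their backs; the gripper's body (78 mm by 193 mm) begins 47 mm behind the grasp point.
Start: joints at [84.861, 20.546, 0.682, 0, -70.136, -16.507], TCP at [0.249, 0.627, 0.227] pointing down, gripper open.
Joint ranges: [-176.03, 176.03], [-82.01, 121.73], [-58.28, 71.71], [-173.87, 95.51], [-174.79, -0.11], [-173.66, 173.66]. Speed limits (degrees/s): [136.94, 136.94, 172.46, 180, 180, 180].

### API

Orientations are given as [roll, pitch, yaw] about the fixed x, y, z axes, in that order (R = Rz(yaw) Ry(pitch) Rx(roll)).
In Python, from plant import r gives the robot as it stands. The module is installed in compiled form; this text tells all that it offers.
- The arm moves only by the shell command python3 -m inch 'ROWS' [FORCE]. ROWS is text: rows parted by semicolons, each of 7 numbers parted by spaces: the shift along the tool's x, y, z in m, then the turn, a rotation vector about the tool's x, y, z in rad, then the opening, from 0 (shut) to 1 (fully open). In form: tx ty tz ax ay az jaw; .... A call has 1 to 20 rows; each row shifts and turns the commanded pose from where the row before left it, along the tool's axes as they then stand; what a row does not reach is not made up. A row lasts 1/12 s, in which the tool goes at most 41.7 mm and 7.16 degrees, less where a joint would pass 70% of its speed; a pose out of reach is approached as far as the arm can. A call with a gripper value outside its range is refused whole. The fingers move at their own pace and stop on an object; FORCE is the grip in N (left out, the last holds). Time passes only in rows, so rows that do not move let the fingers close. It gives the time, the measured TCP pose, the force and the opening at its end, in the units of the state.
- r.get_state(): the state, without advancing time (a new reading comes with each control period).
- r.capture(name): name is "side" or "top" or "wrist"; returns the picture (384x512x3 uint8, red, green, blue); there is no depth.
- r.camera_params(name): a dict with "vfov" (degrees; the focal length in pixels is half the picture's height over the tangent of half this angle, whatever the lens; pixels are square), "cx", "cy" (the principal point, pixels), "distortion" ([k1, k2, p1, p2, k3] as OpenCV has them; the pictures are not rectified), "R" (3x3) and "t" (3): a world point X has camera coordinates R X + t. Camera axes: x right, y down, z forward; pixel columns grow to the right and rows downward; lengths in m; the calibration is good to about 2 mm. A picture is of the moment at which its call begins: read the wrist's pose just before it. camera_params takes no time and is no camera call; for the wrist camera it gives the pose at the moment of the call.
- r.close_job(): hands the job in, once; it reports no verdict.
Trained networks look in the newest picture that a camera, given by its name, has taken for a name from the list of things; names that differ only in an ending like _2 or _b are one class to them, and where a whole thing is asked for, a point or a joint stands for the part that bears it (a point fixed in the world has none). Each returns a list of dicts, best first, with "p" (0 to 1); they miss things now and then, are a little off and sometimes report something else, mostly with a low value. They report only what shows in the picture. A call takes as long as a camera call. They do not tell look-alikes from the thing itself.
- r.recognise(target, camera): "xy" ([column, row] in pixels, amid what is visible of it).
The state is a dict: "time_s": time; "joints": joint angles; "qd": joint speeds; "joint_torque": joint torques, N m; "tcp_pos": TCP position; "eef_rot": TCP orientation; "contact_force": force on the tool from outside, world axes, zero at the start; "moment": the same for the moment, N m; "gripper_width": finger opening in m.
Only numpy, scipy, OpenCV 4.12 (cv2) and the standard library are available. Lean on these libraries where they do the work, as an engineer would, in place of code of your own. Each camera call takes 0.05 s, during which the arm holds its last target.

## Working session

There is one attempt and no reset: what is moved stays moved. The work goes in short steps, Python scripts to look and compute and a shell command to move; the robot and the scene stay as the last step left them, time stands still between calls to the robot, and variables do not carry over. Pictures are saved under pics/ and viewed, and the job is handed in when it is done.

```bash
mkdir -p pics; cat > h.py <<'E'
from plant import r
import numpy as np, cv2
def cam(n):
    p=r.camera_params(n); f=192/np.tan(np.radians(p["vfov"])/2)
    K=np.array([[f,0,p["cx"]],[0,f,p["cy"]],[0,0,1]]); return K,np.array(p["distortion"],float),np.array(p["R"]),np.array(p["t"])
def ray(n,uv,c=None):
    K,d,R,t=c or cam(n)
    q=cv2.undistortPoints(np.array([[uv]],float),K,d)[0,0]
    return -R.T@t, R.T@np.array([q[0],q[1],1])
def atz(n,uv,z,c=None):
    o,v=ray(n,uv,c); return o+v*(z-o[2])/v[2]
def proj(n,X,c=None):
    K,d,R,t=c or cam(n)
    return cv2.projectPoints(np.array(X,float).reshape(-1,3),cv2.Rodrigues(R)[0],t,K,d)[0][:,0]
def snap(n,f):
    im=r.capture(n); cv2.imwrite(f"pics/{f}.png",im[:,:,::-1]); return im
E
python3 - <<'E'
from h import *
s=r.get_state(); print({k:np.round(v,4).tolist() for k,v in s.items()})
for n in("side","top","wrist"):
    snap(n,n+"0")
    c=cam(n);print(n,c[0].round(1).tolist(),c[1],(-c[2].T@c[3]).round(3))
E
```

```text
{'time_s': 0.0, 'joints': [84.8609, 20.5912, 0.6323, -0.0194, -70.1373, -16.5062], 'qd': [-0.0237, -0.0607, -0.013, -0.0061, 0.0588, 0.0148], 'joint_torque': [0.0004, -58.2723, 29.3048, 6.9972, 0.0069, -0.0002], 'tcp_pos': [0.2488, 0.6269, 0.2256], 'eef_rot': [179.9026, -0.0098, -21.6519], 'contact_force': [-0.5332, 0.2669, 0.0336], 'moment': [0.0138, -0.0041, -0.0481], 'gripper_width': 0.0874}
side [[465.0, 0.0, 255.5], [0.0, 465.0, 191.7], [0.0, 0.0, 1.0]] [-0.11316952  0.          0.          0.          0.        ] [ 0.051 -0.582  0.851]
top [[390.7, 0.0, 256.2], [0.0, 390.7, 183.8], [0.0, 0.0, 1.0]] [-0.07710454  0.          0.          0.          0.        ] [0.42  0.072 1.138]
wrist [[343.9, 0.0, 256.2], [0.0, 343.9, 190.2], [0.0, 0.0, 1.0]] [0.01214691 0.         0.         0.         0.        ] [0.327 0.596 0.384]
```

View pics/top0.png

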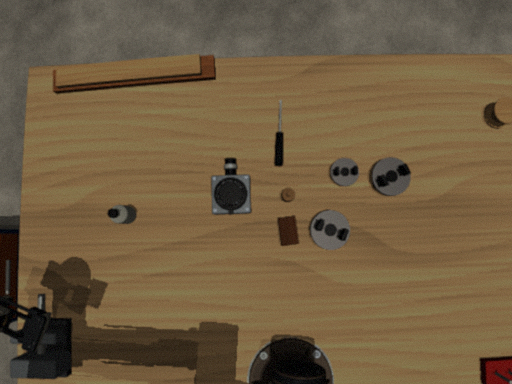

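View pics/side0.png

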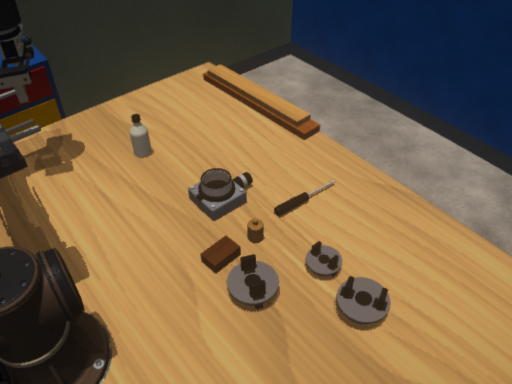

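View pics/wrist0.png

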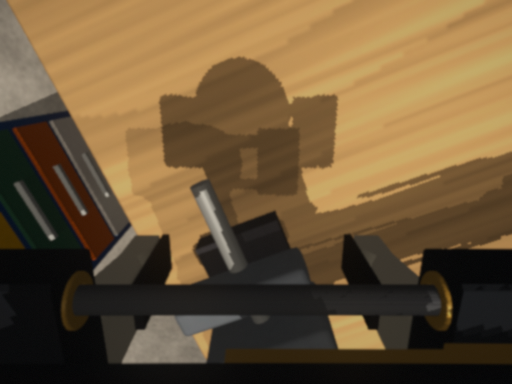

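```bash
python3 - <<'E'
from h import *
for n in("top","side"):
  for t in("cap","cap_flange","port","drum","offcut","driver","glue"):
    print(n,t,[(np.round(d["xy"]).tolist(),round(d["p"],2)) for d in r.recognise(t,n)][:4])
E
```

```text
top cap [([328.0, 231.0], 0.97), ([395.0, 176.0], 0.95), ([346.0, 170.0], 0.62), ([357.0, 171.0], 0.25)]
top cap_flange [([393.0, 176.0], 0.9), ([328.0, 231.0], 0.84), ([344.0, 170.0], 0.62)]
top port [([231.0, 191.0], 0.94), ([281.0, 144.0], 0.25)]
top drum [([288.0, 195.0], 0.52)]
top offcut [([289.0, 233.0], 0.86)]
top driver [([284.0, 146.0], 0.67)]
top glue [([124.0, 216.0], 0.92)]
side cap [([324.0, 257.0], 0.94), ([364.0, 301.0], 0.71), ([252.0, 282.0], 0.7)]
side cap_flange [([363.0, 298.0], 0.85), ([252.0, 279.0], 0.63), ([321.0, 258.0], 0.62)]
side port [([220.0, 191.0], 0.72), ([255.0, 228.0], 0.58)]
side drum [([255.0, 230.0], 0.77)]
side offcut [([221.0, 251.0], 0.95)]
side driver [([292.0, 201.0], 0.89)]
side glue [([142.0, 141.0], 0.77), ([220.0, 192.0], 0.72)]
```

The top picture shows three caps: the smallest at (344,171) and larger ones at (391,176) and (330,230). The port is at (231,194). Next I'll measure positions.

```bash
python3 - <<'E'
from h import *
im=cv2.imread("pics/top0.png"); 
a=cv2.resize(im[120:260,190:430],None,fx=3.3,fy=3.3,interpolation=cv2.INTER_CUBIC); cv2.imwrite("pics/topz.png",a)
im=cv2.imread("pics/side0.png"); 
a=cv2.resize(im[150:330,170:400],None,fx=3.3,fy=3.3,interpolation=cv2.INTER_CUBIC); cv2.imwrite("pics/sidez.png",a)
c=cam("top")
print("cap",atz("top",(344,171),.027,c)[:2], "side",atz("side",(322,259),.027)[:2])
print("portbox",atz("top",(231,194),.04,c)[:2],"drum",atz("top",(288,195),.06,c)[:2],"offcut",atz("top",(289,231),.03,c)[:2],"driver",atz("top",(280,102),.01,c)[:2],atz("top",(279,165),.01,c)[:2])
for u in((330,230),(391,176)): print(atz("top",u,.03,c)[:2])
E
```

```text
cap [ 0.58366379 -0.17011817] side [ 0.57858242 -0.1710736 ]
portbox [0.52470795 0.1550849 ] drum [ 0.51582747 -0.00417391] offcut [ 0.41671071 -0.00564261] driver [0.79981206 0.00614995] [0.60894889 0.01550808]
[ 0.41630314 -0.12134208]
[ 0.56518248 -0.30477152]
```

View pics/topz.png

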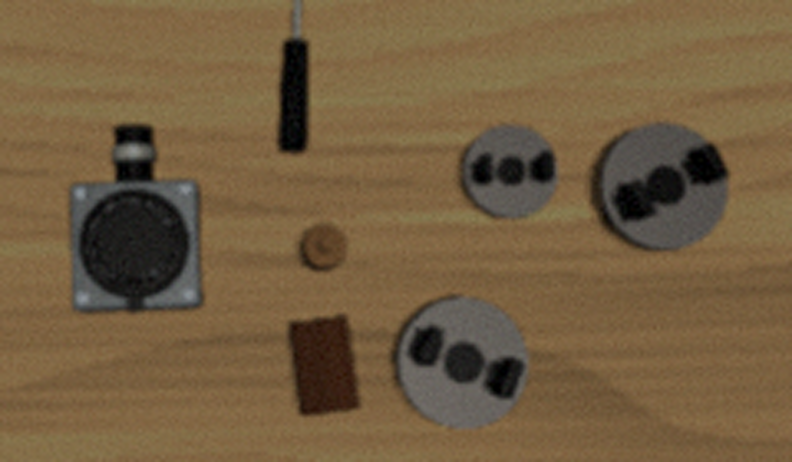

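View pics/sidez.png

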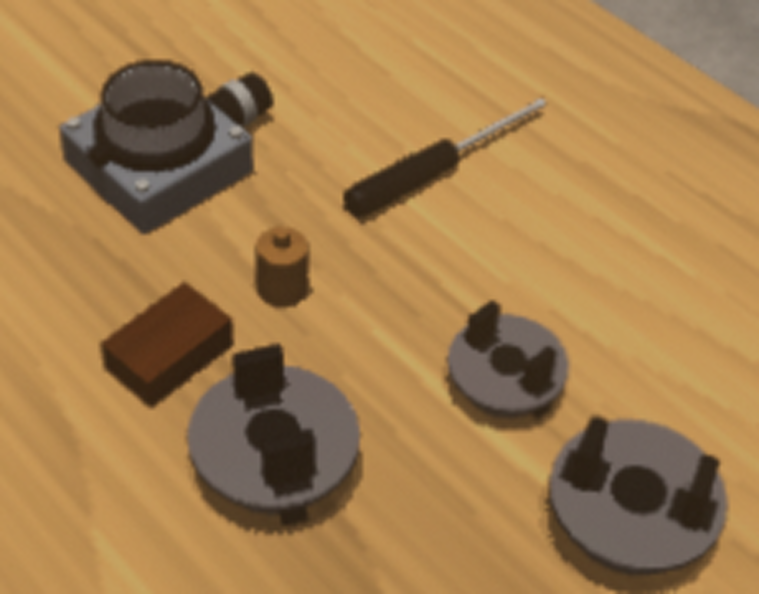

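```bash
python3 -m inch '0 0 0 0 0 -0.0945 1; 0 0 0 0 0 -0.0945 1; 0 0 0 0 0 -0.0945 1; 0 0 0 0 0 -0.0945 1; 0.0155 0.0363 0 0 0 0 1; 0.0155 0.0363 0 0 0 0 1; 0.0155 0.0363 0 0 0 0 1; 0.0155 0.0363 0 0 0 0 1; 0.0155 0.0363 0 0 0 0 1; 0.0155 0.0363 0 0 0 0 1; 0.0155 0.0363 0 0 0 0 1; 0.0155 0.0363 0 0 0 0 1; 0.0155 0.0363 0 0 0 0 1; 0.0155 0.0363 0 0 0 0 1; 0.0155 0.0363 0 0 0 0 1; 0.0155 0.0363 0 0 0 0 1; 0.0155 0.0363 0 0 0 0 1; 0 0 0 0 0 0 1; 0 0 0 0 0 0 1'
python3 - <<'E'
from h import *
np.set_printoptions(precision=4,suppress=True)
s=r.get_state(); print(s["time_s"],s["tcp_pos"],s["eef_rot"],s["joints"])
import pickle; c=cam("wrist"); snap("wrist","port1"); pickle.dump(c,open("port1.pkl","wb"))
print(-c[2].T@c[3], c[2])
E
```

```text
time_s: 2.43
tcp_pos: [0.4512, 0.1535, 0.2268]
eef_rot: [-180.0, -0.0, -0.2]
contact_force: [-0.4, 0.2, 1.3]
gripper_width: 0.0875
2.4333 [0.4512 0.1535 0.2268] [-179.984    -0.0216   -0.2272] [ 42.5275   1.495  -23.4319   0.0033 -65.0463  47.244 ]
[0.5354 0.1527 0.3847] [[-0.0049 -1.     -0.0017]
 [-0.9516  0.0041  0.3074]
 [-0.3074  0.0031 -0.9516]]
```

View pics/port1.png

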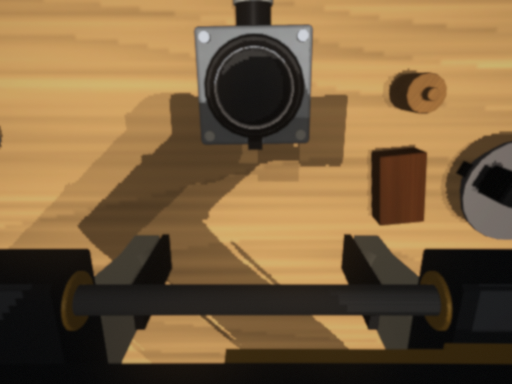

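```bash
python3 - <<'E'
import cv2
im=cv2.imread("pics/port1.png")
a=cv2.resize(im[0:160,180:330],None,fx=3.7,fy=3.7,interpolation=cv2.INTER_CUBIC); cv2.imwrite("pics/port1z.png",cv2.convertScaleAbs(a,alpha=1.8,beta=20))
E
```

```text
(no output)
```

View pics/port1z.png

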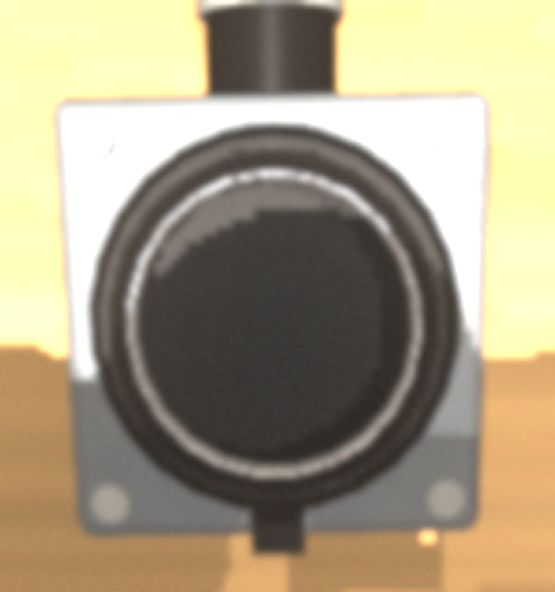

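The wrist picture shows the pipe mouth centred at about (254,87). Next I'll move over to the small cap for the same kind of view.

```bash
python3 -m inch '0.0063 0.0359 0.0067 0 0 0 1; 0.0063 0.0359 0.0067 0 0 0 1; 0.0063 0.0359 0.0067 0 0 0 1; 0.0063 0.0359 0.0067 0 0 0 1; 0.0063 0.0359 0.0067 0 0 0 1; 0.0063 0.0359 0.0067 0 0 0 1; 0.0063 0.0359 0.0067 0 0 0 1; 0.0063 0.0359 0.0067 0 0 0 1; 0.0063 0.0359 0.0067 0 0 0 1; 0 0 0 0 0 0 1; 0 0 0 0 0 0 1'
python3 - <<'E'
from h import *
np.set_printoptions(precision=4,suppress=True)
s=r.get_state(); print(s["time_s"],s["tcp_pos"],s["eef_rot"],s["joints"])
import pickle; c=cam("wrist"); im=snap("wrist","cap1"); pickle.dump(c,open("cap1.pkl","wb"))
print(r.recognise("cap","wrist"),r.recognise("ears_mid","wrist"))
u=proj("wrist",[.582,-.17,.027],c)[0].round().astype(int); print(u)
x0,y0=max(0,u[0]-75),max(0,u[1]-75); a=im[y0:y0+150,x0:x0+150,::-1]
cv2.imwrite("pics/cap1z.png",cv2.convertScaleAbs(cv2.resize(a,None,fx=4,fy=4,interpolation=cv2.INTER_CUBIC),alpha=1.6)); print(x0,y0)
E
```

```text
time_s: 3.4
tcp_pos: [0.5075, -0.1681, 0.1654]
eef_rot: [180.0, 0.1, -0.1]
contact_force: [0.7, -0.2, 0.4]
gripper_width: 0.0874
3.4 [ 0.5075 -0.1681  0.1654] [179.998    0.093   -0.0856] [  2.7003  10.294  -21.9452  -0.003  -57.8538  87.2156]
[{'xy': [214.6, 252.3], 'p': 0.96}, {'xy': [426.5, 104.8], 'p': 0.74}, {'xy': [261.8, 82.9], 'p': 0.68}] [{'xy': [214.1, 251.8], 'p': 0.91}, {'xy': [263.9, 84.3], 'p': 0.85}, {'xy': [424.7, 104.9], 'p': 0.79}]
[258  91]
183 16
```

View pics/cap1z.png

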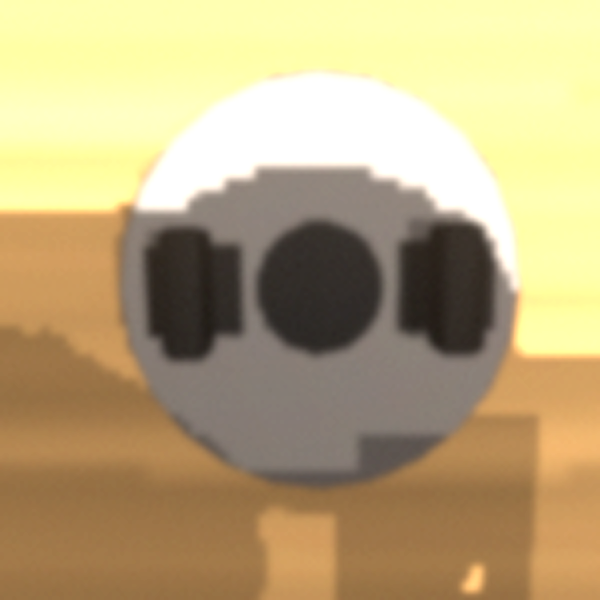

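View pics/cap1.png

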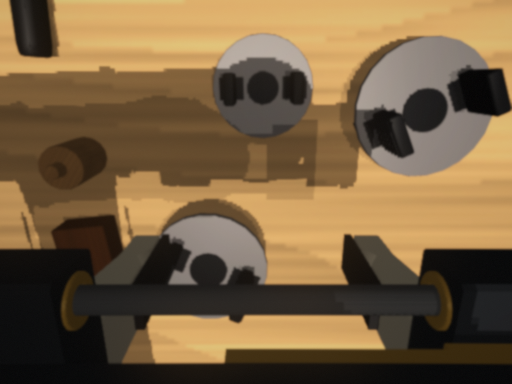

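```bash
cat > m.py <<'E'
from h import *
import pickle
from scipy.optimize import least_squares
np.set_printoptions(precision=4,suppress=True)
cc=pickle.load(open("cap1.pkl","rb")); pc=pickle.load(open("port1.pkl","rb"))
def circ(P):
    f=lambda q: np.hypot(P[:,0]-q[0],P[:,1]-q[1])-q[2]
    s=least_squares(f,[*P.mean(0)[:2],.04]); return s.x, s.fun
z=lambda L,x0,y0,k:[(x0+(a+.5)/k-.5,y0+(b+.5)/k-.5) for a,b in L]
def zc(L): return z(L,183,16,4.)
E=zc([(122,275),(518,280),(320,72),(320,488),(180,138),(455,130),(185,425),(470,410)])
print("flange",circ(np.array([atz("wrist",u,.027,cc) for u in E])))
ears=[atz("wrist",u,.0555,cc) for u in zc([(187,294),(467,289)])]; print("ears",ears,(ears[0]+ears[1])/2, np.degrees(np.arctan2(-(ears[0]-ears[1])[0],(ears[0]-ears[1])[1])))
def zp(L): return z(L,180,0,3.7)
inner=zp([(134,320),(415,325),(275,178),(275,470),(180,215),(370,215),(180,425),(370,430)])
outer=zp([(126,320),(424,325),(275,168),(275,479)])
seal=zp([(94,310),(460,315),(275,124),(278,510)])
for h in(.075,.085,.095,.105):
  print(h,[circ(np.array([atz("wrist",u,h,pc) for u in Q]))[0] for Q in(inner,outer,seal)])
b=[atz("wrist",u,.04,pc) for u in zp([(58,103),(489,97),(474,526),(80,532)])]
print("box",np.array(b),np.mean(b,0))
E
python3 m.py
```

```text
flange (array([ 0.5845, -0.1736,  0.0405]), array([ 0.0004,  0.0001,  0.0003,  0.0006, -0.0002, -0.0002, -0.0007,
       -0.0003]))
ears [array([ 0.5843, -0.1482,  0.0555]), array([ 0.5851, -0.2004,  0.0555])] [ 0.5847 -0.1743  0.0555] 0.8351468512314321
0.075 [array([0.5279, 0.1551, 0.0325]), array([0.5275, 0.1552, 0.0347]), array([0.5282, 0.1548, 0.0428])]
0.085 [array([0.5281, 0.155 , 0.0315]), array([0.5278, 0.1551, 0.0336]), array([0.5285, 0.1547, 0.0414])]
0.095 [array([0.5283, 0.155 , 0.0304]), array([0.528 , 0.1551, 0.0325]), array([0.5287, 0.1546, 0.04  ])]
0.105 [array([0.5286, 0.1549, 0.0294]), array([0.5283, 0.155 , 0.0313]), array([0.5289, 0.1546, 0.0386])]
box [[0.5802 0.2086 0.04  ]
 [0.581  0.1025 0.04  ]
 [0.475  0.1017 0.04  ]
 [0.4739 0.209  0.04  ]] [0.5275 0.1555 0.04  ]
```

```bash
python3 -m inch '0.0257 0.002 0.03 0 0 -0.016 1; 0.0257 0.002 0.03 0 0 0 1; 0.0257 0.002 0.03 0 0 0 1; 0 0 0.011 0 0 0 1; 0 0 0.011 0 0 0 1; 0 0 0 0 0 0 1; 0 0 0 0 0 0 1'
python3 - <<'E'
from h import *
snap("side","pre"); snap("wrist","prew")
im=cv2.imread("pics/pre.png")[200:330,250:400]; cv2.imwrite("pics/prez.png",cv2.resize(im,None,fx=4,fy=4,interpolation=cv2.INTER_CUBIC))
E
```

```text
time_s: 4.13
tcp_pos: [0.5842, -0.1718, 0.0548]
eef_rot: [180.0, 0.0, 1.0]
contact_force: [0.1, -0.4, 1.2]
gripper_width: 0.0875
```

View pics/prez.png

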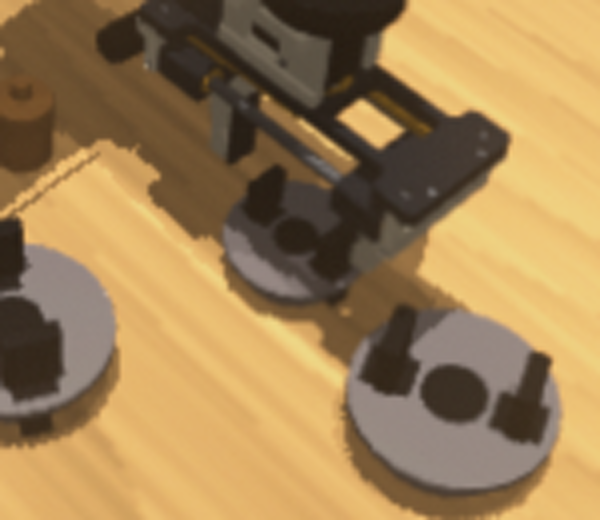

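View pics/prew.png

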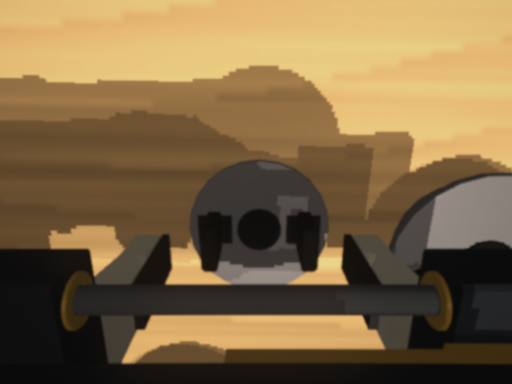

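```bash
python3 -m inch '0 0.001 0.0115 0 0 0 1; 0 0.001 0.0115 0 0 0 1; 0 0 0 0 0 0 1; 0 0 0 0 0 0 0.6; 0 0 0 0 0 0 0.4; 0 0 0 0 0 0 0.4; 0 0 0 0 0 0 0.4; 0 0 0 0 0 0 0.4; 0 0 0 0 0 0 0.4; 0 0 0 0 0 0 0.4;  0 0 0 0 0 0 0.4' 30
python3 - <<'E'
from h import *
s=r.get_state(); print(s["contact_force"],s["moment"],s["tcp_pos"])
c=cam("wrist"); snap("wrist","gr"); print(atz("wrist",(256,290),.0555,c))
E
```

```text
time_s: 5.15
tcp_pos: [0.5848, -0.1747, 0.0321]
eef_rot: [180.0, -0.0, 0.9]
contact_force: [-1.8, 0.3, 6.1]
gripper_width: 0.044
[-1.77652474  0.29760272  6.08951362] [ 0.27026388  0.32862937 -0.04853457] [ 0.58483834 -0.17472489  0.0321166 ]
[ 0.57809873 -0.17492847  0.0555    ]
```

View pics/gr.png

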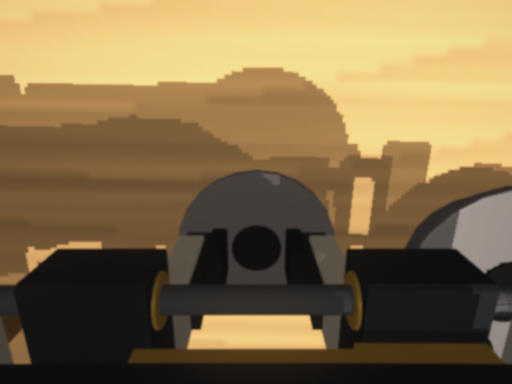

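```bash
python3 -m inch '0 0 0 0 0 0 0.4; 0 0 0 0 0 0 0.4'; python3 -m inch '0 0 -0.005 0 0 0 0.4; 0 0 -0.01 0 0 0 0.4; 0 0 -0.015 0 0 0 0.4; 0 0 -0.02 0 0 0 0.4; 0 0 -0.03 0 0 0 0.4; 0 0 -0.03 0 0 0 0.4; 0 0 -0.03 0 0 0 0.4; 0 0 -0.03 0 0 0 0.4; 0 0 0 0 0 0 0.4; 0 0 0 0 0 0 0.4; 0 0 0 0 0 0 0.4'
python3 - <<'E'
from h import *
s=r.get_state(); print(s["contact_force"],s["moment"],s["tcp_pos"])
snap("side","lift"); snap("wrist","liftw")
im=cv2.imread("pics/lift.png")[130:330,250:450]; cv2.imwrite("pics/liftz.png",cv2.resize(im,None,fx=3,fy=3,interpolation=cv2.INTER_CUBIC))
E
```

```text
time_s: 5.37
tcp_pos: [0.5848, -0.1748, 0.0321]
eef_rot: [180.0, -0.0, 0.9]
contact_force: [-2.2, 1.7, 6.4]
gripper_width: 0.0438
time_s: 6.28
tcp_pos: [0.5841, -0.1746, 0.2013]
eef_rot: [-180.0, -0.0, 0.9]
contact_force: [0.2, -0.7, -0.7]
gripper_width: 0.0441
[ 0.18257229 -0.66319475 -0.74820429] [-0.02457129  0.05751324  0.02052395] [ 0.58407027 -0.17457955  0.20132324]
```

View pics/liftz.png

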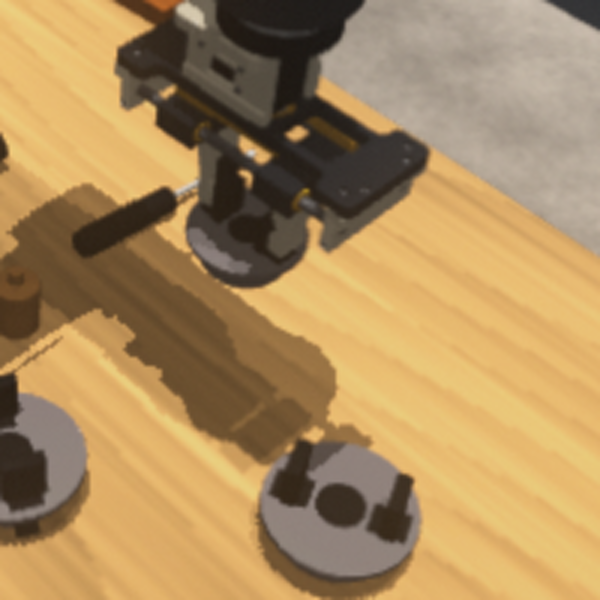

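View pics/liftw.png

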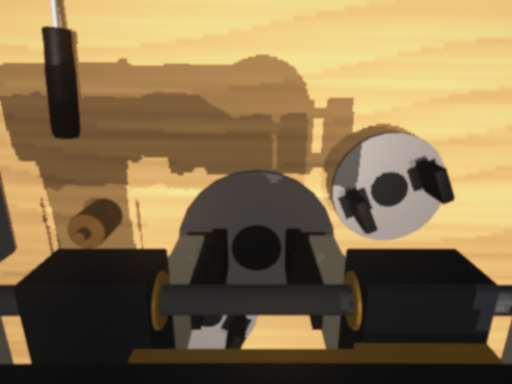

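```bash
python3 - <<'E'
from h import *
np.set_printoptions(precision=4,suppress=True)
s=r.get_state();T=np.array(s["tcp_pos"]); c=cam("wrist")
print("yaw",s["eef_rot"][2])
im=cv2.imread("pics/liftw.png")
g=cv2.cvtColor(im,cv2.COLOR_BGR2GRAY)[205:280,228:286]; 
m=(g<38).astype(np.uint8); n,l,st,ce=cv2.connectedComponentsWithStats(m)
for i in range(1,n): print(st[i]+[228,205,0,0,0],ce[i]+[228,205])
cv2.imwrite("pics/lw.png",cv2.convertScaleAbs(cv2.resize(im[160:300,160:350],None,fx=4,fy=4,interpolation=cv2.INTER_CUBIC),alpha=2))
for uv in((256.3,247),): print(atz("wrist",uv,T[2]-.0045,c)-T)
E
```

```text
yaw 0.9190977401289652
[ 232  225   49   45 1733] [256.0923 247.4385]
[285 241   1  32  32] [285.  256.5]
[ 0.0005 -0.0002 -0.0045]
```

View pics/lw.png

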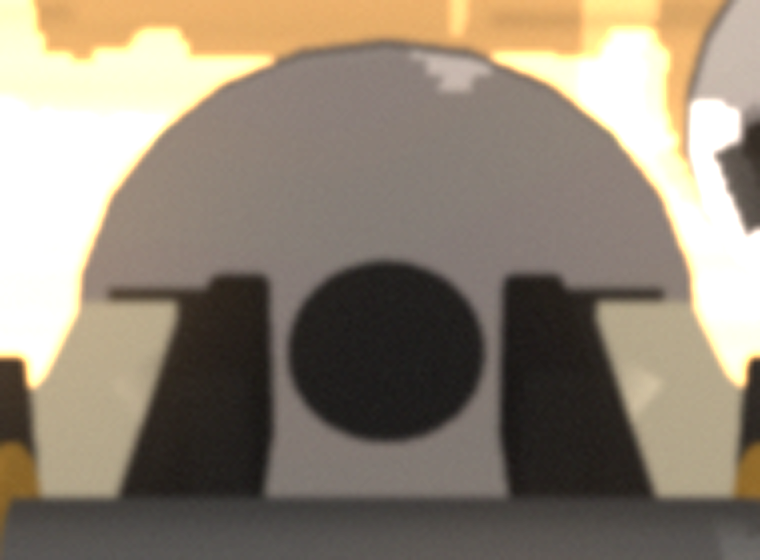

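```bash
python3 -m inch '-0.0042 -0.02756 0 0 0 0 0.4; -0.0042 -0.02756 0 0 0 0 0.4; -0.0042 -0.02756 0 0 0 0 0.4; -0.0042 -0.02756 0 0 0 0 0.4; -0.0042 -0.02756 0 0 0 0 0.4; -0.0042 -0.02756 0 0 0 0 0.4; -0.0042 -0.02756 0 0 0 0 0.4; -0.0042 -0.02756 0 0 0 0 0.4; -0.0042 -0.02756 0 0 0 0 0.4; -0.0042 -0.02756 0 0 0 0 0.4; -0.0042 -0.02756 0 0 0 0 0.4; -0.0042 -0.02756 0 0 0 0 0.4; 0 0 0.012 0 0 0 0.4; 0 0 0.012 0 0 0 0.4; 0 0 0.012 0 0 0 0.4; 0 0 0 0 0 0 0.4; 0 0 0 0 0 0 0.4; 0 0 0 0 0 0 0.4'
python3 - <<'E'
from h import *
np.set_printoptions(precision=4,suppress=True)
s=r.get_state(); print(s["contact_force"],s["moment"],s["tcp_pos"],s["eef_rot"])
for n in("side","top","wrist"): snap(n,"ov_"+n)
im=cv2.imread("pics/ov_side.png")[70:230,140:300]; cv2.imwrite("pics/ovz.png",cv2.resize(im,None,fx=4,fy=4,interpolation=cv2.INTER_CUBIC))
E
```

```text
time_s: 7.88
tcp_pos: [0.529, 0.155, 0.1654]
eef_rot: [180.0, 0.0, 0.9]
contact_force: [0.1, 0.5, -0.3]
gripper_width: 0.0435
[ 0.1255  0.5013 -0.253 ] [ 0.0107 -0.041  -0.0168] [0.529  0.155  0.1654] [179.9671   0.0161   0.9301]
```

View pics/ovz.png

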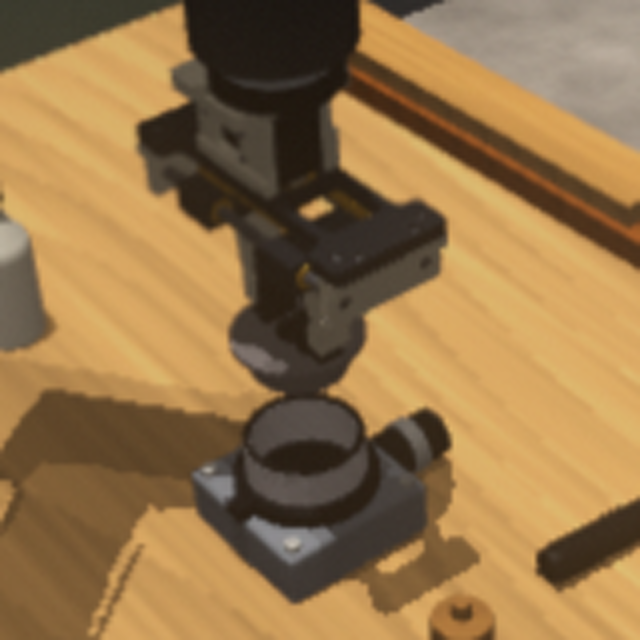

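View pics/ov_wrist.png

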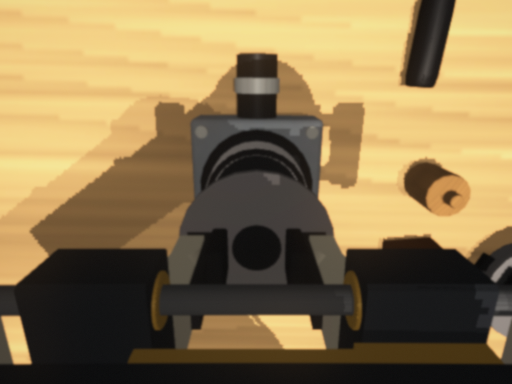

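```bash
python3 - <<'E'
from h import *
np.set_printoptions(precision=1,suppress=True)
c=cam("side")
th=np.linspace(0,2*np.pi,73)
im=cv2.imread("pics/ov_side.png"); 
for z in(.04,.0775,.085,.0925,.10,.1075):
    P=proj("side",np.c_[.5282+.039*np.cos(th),.1552+.039*np.sin(th),0*th+z],c)
    q=lambda a:(a-[140,70])*4
    Q=q(P); print(z,"L",Q[:,0].min(),"R",Q[:,0].max(),"top",Q[:,1].min(),"bot",Q[:,1].max())
b=proj("side",[[.5282+sx*.055,.1552+sy*.055,.04] for sx,sy in((1,1),(1,-1),(-1,-1),(-1,1))],c); print((b-[140,70])*4)
E
```

```text
0.04 L 249.8198681345416 R 371.40726616312554 top 433.83984030625834 bot 516.7133840813927
0.0775 L 244.88525402776588 R 369.1439044044481 top 390.2698068104671 bot 472.8193014599839
0.085 L 243.87568117659202 R 368.68074324582835 top 381.33397821435915 bot 463.80180258925
0.0925 L 242.8583988373091 R 368.21401022924897 top 372.32233387176586 bot 454.70254565099503
0.1 L 241.83333797941248 R 367.74367257871234 top 363.2340526889817 bot 445.52056520478493
0.1075 L 240.80042926521014 R 367.2696973413259 top 354.0683047993257 bot 436.2548837812501
[[328.6 395.8]
 [431.2 481.8]
 [291.1 560.6]
 [191.7 466.9]]
```

```bash
python3 -m inch '-0.0006 -0.0002 0.011 0 0 0 0.4; 0 0 0.011 0 0 0 0.4; 0 0 0.011 0 0 0 0.4; 0 0 0.006 0 0 0 0.4; 0 0 0.002 0 0 0 0.4; 0 0 0 0 0 0 0.4; 0 0 0 0 0 0 0.4';  python3 -m inch '0 0 0.002 0 0 0 0.4; 0 0 0.002 0 0 0 0.4; 0 0 0 0 0 0 0.4'; python3 -m inch '0 0 0.002 0 0 0 0.4;  0 0 0 0 0 0 0.4';
```

```text
time_s: 8.62
tcp_pos: [0.5284, 0.1553, 0.1243]
eef_rot: [180.0, -0.0, 0.9]
contact_force: [-0.0, -0.4, -1.2]
gripper_width: 0.0437
time_s: 8.87
tcp_pos: [0.5281, 0.1553, 0.1201]
eef_rot: [-180.0, 0.0, 0.9]
contact_force: [0.1, -0.3, -1.1]
gripper_width: 0.0437
time_s: 9.03
tcp_pos: [0.5281, 0.1553, 0.118]
eef_rot: [180.0, 0.0, 0.9]
contact_force: [0.2, -0.3, -1.2]
gripper_width: 0.0438
```

```bash
for i in 1; do python3 -m inch '0 0 0.001 0 0 0 0.4; 0 0 0.001 0 0 0 0.4; 0 0 0 0 0 0 0.4'; python3 -m inch '0 0 0.001 0 0 0 0.4; 0 0 0.001 0 0 0 0.4; 0 0 0 0 0 0 0.4'; done
```

```text
time_s: 9.28
tcp_pos: [0.5281, 0.1553, 0.1161]
eef_rot: [180.0, 0.0, 0.9]
contact_force: [0.0, -0.6, -1.0]
gripper_width: 0.044
time_s: 9.53
tcp_pos: [0.5281, 0.1552, 0.114]
eef_rot: [180.0, 0.0, 0.9]
contact_force: [-0.1, 0.3, -1.4]
gripper_width: 0.0439
```

```bash
python3 -m inch '0 0 0.001 0 0 0 0.4; 0 0 0.001 0 0 0 0.4; 0 0 0 0 0 0 0.4'
```

```text
time_s: 9.78
tcp_pos: [0.5281, 0.1553, 0.112]
eef_rot: [180.0, 0.0, 0.9]
contact_force: [-0.2, -0.4, -1.4]
gripper_width: 0.044
```

```bash
python3 -m inch '0 0 0.001 0 0 0 0.4; 0 0 0.001 0 0 0 0.4; 0 0 0 0 0 0 0.4'
```

```text
time_s: 10.03
tcp_pos: [0.5281, 0.1553, 0.11]
eef_rot: [180.0, 0.0, 0.9]
contact_force: [-0.2, -0.5, -0.7]
gripper_width: 0.0434
```

```bash
python3 -m inch '0 0 0.001 0 0 0 0.4; 0 0 0.001 0 0 0 0.4; 0 0 0 0 0 0 0.4'
```

```text
time_s: 10.28
tcp_pos: [0.5281, 0.1552, 0.1081]
eef_rot: [180.0, 0.0, 0.9]
contact_force: [0.1, 0.3, -1.8]
gripper_width: 0.044
```

```bash
python3 -m inch '0 0 0.001 0 0 0 0.4; 0 0 0.001 0 0 0 0.4; 0 0 0 0 0 0 0.4'
```

```text
time_s: 10.53
tcp_pos: [0.5281, 0.1552, 0.106]
eef_rot: [180.0, 0.0, 0.9]
contact_force: [-0.4, 1.5, -0.3]
gripper_width: 0.0438
```

```bash
python3 - <<'E'
from h import *
for n in("side","wrist"): snap(n,"in_"+n)
im=cv2.imread("pics/in_side.png")[90:230,150:290]; cv2.imwrite("pics/inz.png",cv2.resize(im,None,fx=4,fy=4,interpolation=cv2.INTER_CUBIC))
E
```

```text
(no output)
```

View pics/inz.png

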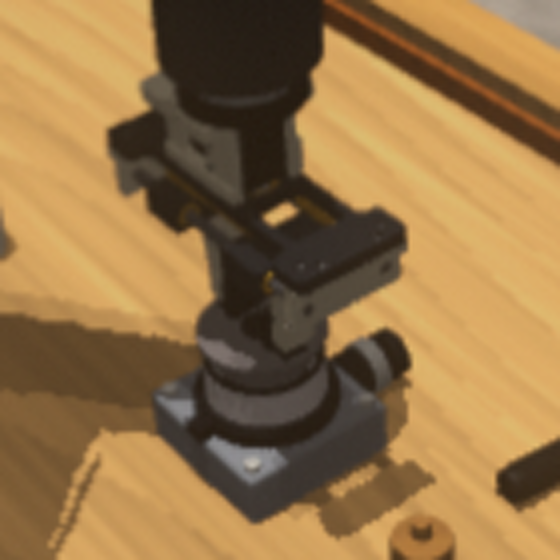

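The side picture shows the plug entering the mouth, with a gap left under the flange. There's a light lateral touch of 1.5 N.

```bash
python3 -m inch '0 0 0.001 0 0 0 0.4; 0 0 0 0 0 0 0.4'; python3 -c "
from plant import r
print(r.get_state()['moment'],r.get_state()['contact_force'])"
```

```text
time_s: 10.8
tcp_pos: [0.5281, 0.1553, 0.1051]
eef_rot: [180.0, 0.0, 0.9]
contact_force: [0.2, -0.2, -2.2]
gripper_width: 0.0436
[-0.04670697 -0.01415588 -0.04199047] [ 0.22436804 -0.24135427 -2.18997352]
```

```bash
python3 -m inch '0 0 0.001 0 0 0 0.4; 0 0 0 0 0 0 0.4'
```

```text
time_s: 10.97
tcp_pos: [0.5281, 0.1553, 0.1041]
eef_rot: [180.0, 0.0, 0.9]
contact_force: [0.2, -0.4, -2.4]
gripper_width: 0.0438
```

```bash
python3 -m inch '0 0 0.001 0 0 0 0.4; 0 0 0.001 0 0 0 0.4; 0 0 0 0 0 0 0.4'
```

```text
time_s: 11.22
tcp_pos: [0.5281, 0.1552, 0.102]
eef_rot: [180.0, 0.0, 0.9]
contact_force: [-0.1, -0.6, -1.3]
gripper_width: 0.0439
```

```bash
python3 -m inch '0 0 0.001 0 0 0 0.4; 0 0 0.001 0 0 0 0.4; 0 0 0 0 0 0 0.4'
```

```text
time_s: 11.47
tcp_pos: [0.5281, 0.1552, 0.1]
eef_rot: [180.0, 0.0, 0.9]
contact_force: [0.5, -0.3, -1.6]
gripper_width: 0.0434
```

```bash
python3 -m inch '0 0 0.001 0 0 0 0.4; 0 0 0 0 0 0 0.4'
```

```text
time_s: 11.63
tcp_pos: [0.5281, 0.1553, 0.0991]
eef_rot: [180.0, 0.0, 0.9]
contact_force: [0.4, -0.0, -0.2]
gripper_width: 0.0438
```

```bash
python3 -m inch '0 0 0.001 0 0 0 0.4; 0 0 0 0 0 0 0.4'
```

```text
time_s: 11.8
tcp_pos: [0.5281, 0.1553, 0.0981]
eef_rot: [180.0, 0.0, 0.9]
contact_force: [-0.2, 0.4, -0.6]
gripper_width: 0.0436
```

```bash
python3 -m inch '0 0 0.001 0 0 0 0.4; 0 0 0 0 0 0 0.4'
```

```text
time_s: 11.97
tcp_pos: [0.5281, 0.1553, 0.0971]
eef_rot: [180.0, 0.0, 0.9]
contact_force: [0.6, -0.5, -1.3]
gripper_width: 0.0438
```

```bash
python3 -m inch '0 0 0.001 0 0 0 0.4; 0 0 0 0 0 0 0.4'
```

```text
time_s: 12.13
tcp_pos: [0.5281, 0.1553, 0.0961]
eef_rot: [180.0, 0.0, 0.9]
contact_force: [-0.3, 0.4, -1.3]
gripper_width: 0.0437
```

```bash
python3 - <<'E'
from h import *
for n in("side","wrist"): snap(n,"in2_"+n)
im=cv2.imread("pics/in2_side.png")[130:210,170:270]; cv2.imwrite("pics/in2z.png",cv2.resize(im,None,fx=7,fy=7,interpolation=cv2.INTER_CUBIC))
E
```

```text
(no output)
```

View pics/in2z.png

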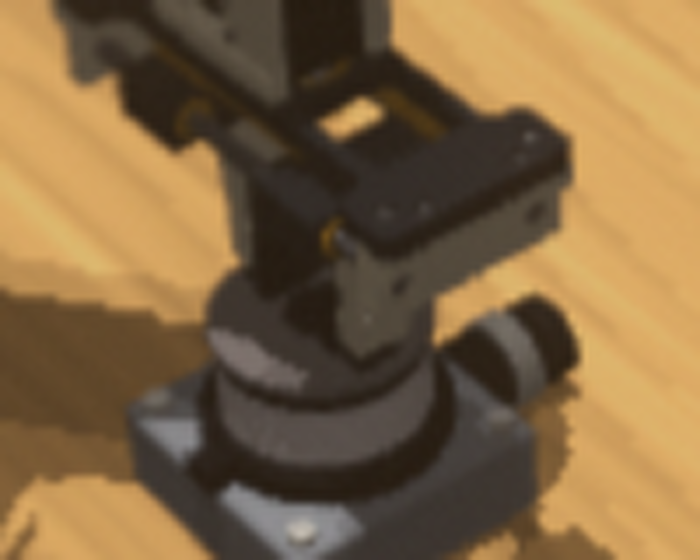

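Close to seating, so half-millimetre steps now.

```bash
python3 -m inch '0 0 0.0007 0 0 0 0.4; 0 0 0 0 0 0 0.4'
```

```text
time_s: 12.4
tcp_pos: [0.5281, 0.1553, 0.0955]
eef_rot: [180.0, 0.0, 0.9]
contact_force: [0.2, -1.1, -1.3]
gripper_width: 0.0436
```

```bash
python3 -m inch '0 0 0.0007 0 0 0 0.4; 0 0 0 0 0 0 0.4'
```

```text
time_s: 12.57
tcp_pos: [0.5282, 0.1553, 0.0947]
eef_rot: [180.0, 0.0, 0.9]
contact_force: [0.3, 1.0, -1.5]
gripper_width: 0.0439
```

```bash
python3 -m inch '0 0 0.0007 0 0 0 0.4; 0 0 0 0 0 0 0.4'
```

```text
time_s: 12.73
tcp_pos: [0.5281, 0.1553, 0.094]
eef_rot: [180.0, 0.0, 0.9]
contact_force: [-0.3, 0.4, -1.4]
gripper_width: 0.0437
```

```bash
python3 -m inch '0 0 0.0007 0 0 0 0.4; 0 0 0 0 0 0 0.4'
```

```text
time_s: 12.9
tcp_pos: [0.5281, 0.1553, 0.0934]
eef_rot: [180.0, 0.0, 0.9]
contact_force: [-0.3, -1.0, -1.8]
gripper_width: 0.0438
```

```bash
python3 -m inch '0 0 0.0007 0 0 0 0.4; 0 0 0 0 0 0 0.4'
```

```text
time_s: 13.07
tcp_pos: [0.5282, 0.1553, 0.0926]
eef_rot: [180.0, 0.0, 0.9]
contact_force: [-0.6, 1.0, -1.8]
gripper_width: 0.0439
```

```bash
python3 -m inch '0 0 0.0007 0 0 0 0.4; 0 0 0 0 0 0 0.4'
```

```text
time_s: 13.23
tcp_pos: [0.5282, 0.1553, 0.0919]
eef_rot: [180.0, 0.0, 0.9]
contact_force: [0.5, -0.1, -1.2]
gripper_width: 0.0437
```

```bash
python3 -m inch '0 0 0.0007 0 0 0 0.4; 0 0 0 0 0 0 0.4'
```

```text
time_s: 13.4
tcp_pos: [0.5281, 0.1553, 0.0912]
eef_rot: [180.0, 0.0, 0.9]
contact_force: [0.0, -0.0, -0.7]
gripper_width: 0.0437
```

```bash
python3 -m inch '0 0 0.0007 0 0 0 0.4; 0 0 0 0 0 0 0.4'
```

```text
time_s: 13.57
tcp_pos: [0.5281, 0.1553, 0.0905]
eef_rot: [180.0, 0.0, 0.9]
contact_force: [-0.1, -0.2, -1.4]
gripper_width: 0.0436
```

```bash
python3 -m inch '0 0 0.0007 0 0 0 0.4; 0 0 0 0 0 0 0.4'
```

```text
time_s: 13.73
tcp_pos: [0.5282, 0.1553, 0.0898]
eef_rot: [180.0, 0.0, 0.9]
contact_force: [-0.6, 0.7, -1.2]
gripper_width: 0.0433
```

```bash
python3 -m inch '0 0 0.0007 0 0 0 0.4; 0 0 0 0 0 0 0.4'
```

```text
time_s: 13.9
tcp_pos: [0.5283, 0.1553, 0.0894]
eef_rot: [180.0, -0.0, 0.9]
contact_force: [-1.5, -0.3, 2.7]
gripper_width: 0.0438
```

```bash
python3 -m inch '0 0 0.0007 0 0 0 0.4; 0 0 0 0 0 0 0.4'
```

```text
time_s: 14.07
tcp_pos: [0.5283, 0.1553, 0.0889]
eef_rot: [-180.0, -0.0, 0.9]
contact_force: [-1.4, -1.2, 4.5]
gripper_width: 0.0442
```

```bash
python3 -m inch '0 0 0.0007 0 0 0 0.4; 0 0 0 0 0 0 0.4'
```

```text
time_s: 14.23
tcp_pos: [0.5284, 0.1553, 0.0884]
eef_rot: [-180.0, -0.0, 0.9]
contact_force: [-2.8, -0.5, 6.6]
gripper_width: 0.0439
```

Seal contact is felt: the force rises at about 4 N/mm and is now about 8 N. I'll release the tabs.

```bash
python3 -m inch '0 0 0.0003 0 0 0 0.4; 0 0 0 0 0 0 0.55; 0 0 0 0 0 0 0.65; 0 0 0 0 0 0 0.75; 0 0 0 0 0 0 0.75; 0 0 0 0 0 0 0.85; 0 0 0 0 0 0 1; 0 0 0 0 0 0 1; 0 0 0 0 0 0 1; 0 0 0 0 0 0 1; 0 0 0 0 0 0 1'
python3 - <<'E'
from h import *
snap("side","rel_s"); snap("wrist","rel_w"); print(r.get_state()["contact_force"])
im=cv2.imread("pics/rel_w.png"); cv2.imwrite("pics/relz.png",cv2.convertScaleAbs(cv2.resize(im[100:300,150:360],None,fx=3,fy=3,interpolation=cv2.INTER_CUBIC),alpha=2))
E
```

```text
time_s: 15.15
tcp_pos: [0.5282, 0.1553, 0.0875]
eef_rot: [180.0, 0.0, 0.9]
contact_force: [0.3, -0.9, -1.1]
gripper_width: 0.0873
[ 0.29642799  0.21769004 -0.08367515]
```

View pics/relz.png

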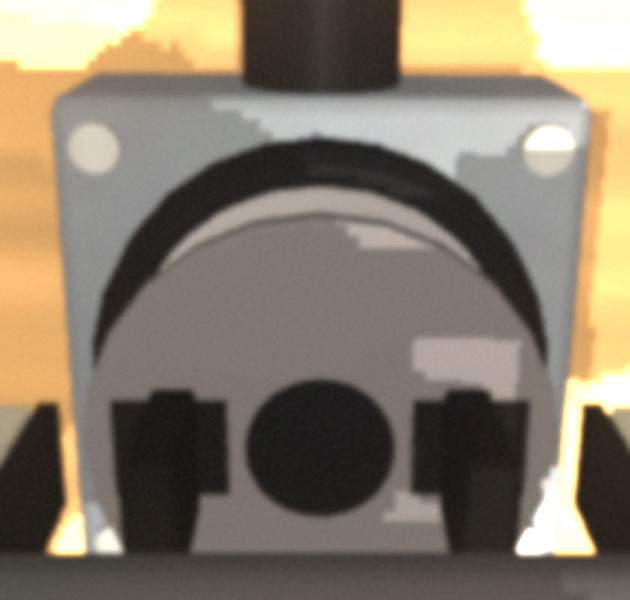

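```bash
python3 -m inch '0 0 -0.01 0 0 0 1; 0 0 -0.02 0 0 0 1; 0 0 -0.03 0 0 0 1; -0.019 0 -0.03 0 0 0 1; -0.019 0 -0.03 0 0 0 1; -0.019 0 -0.01 0 0 0 1; -0.019 0 0 0 0 0 1; 0 0 0 0 0 0 1; 0 0 0 0 0 0 1'
python3 - <<'E'
from h import *
np.set_printoptions(precision=4,suppress=True)
import pickle
s=r.get_state(); print(s["tcp_pos"]); c=cam("wrist"); snap("wrist","fin_w"); pickle.dump(c,open("fin.pkl","wb")); snap("side","fin_s")
u=proj("wrist",[.528,.155,.085],c)[0].round().astype(int); x0,y0=max(0,u[0]-75),max(0,u[1]-75); print(x0,y0)
im=cv2.imread("pics/fin_w.png")[y0:y0+150,x0:x0+150]
cv2.imwrite("pics/finz.png",cv2.convertScaleAbs(cv2.resize(im,None,fx=4,fy=4,interpolation=cv2.INTER_CUBIC),alpha=1.8))
im=cv2.imread("pics/fin_s.png")[130:220,165:275]; cv2.imwrite("pics/finsz.png",cv2.convertScaleAbs(cv2.resize(im,None,fx=6,fy=6,interpolation=cv2.INTER_CUBIC),alpha=1.5))
E
```

```text
time_s: 16.0
tcp_pos: [0.4518, 0.1542, 0.2189]
eef_rot: [-179.9, -0.1, 1.0]
contact_force: [0.6, 0.3, 0.0]
gripper_width: 0.0879
[0.4518 0.1542 0.2189]
182 15
```

View pics/finz.png

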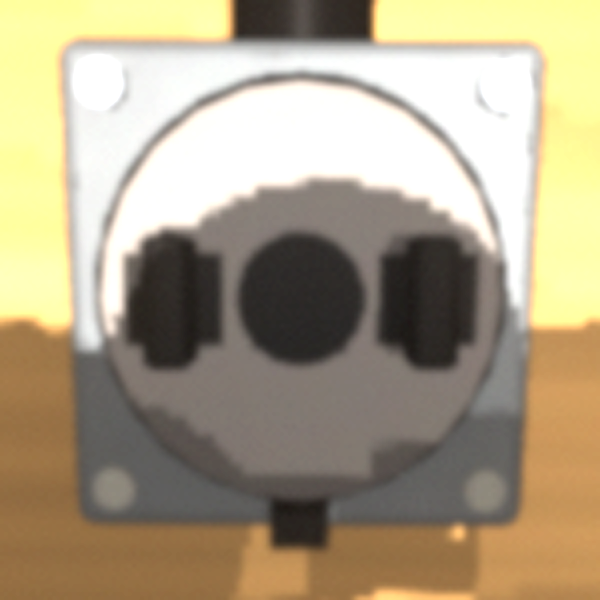

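View pics/finsz.png

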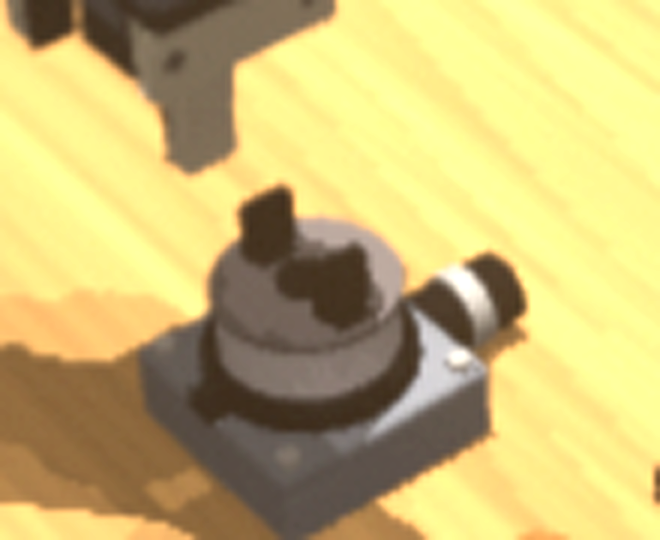

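```bash
cat >> m.py <<'E'
print("---")
fc=pickle.load(open("fin.pkl","rb"))
zf=lambda L:z(L,182,15,4.)
print("flange",circ(np.array([atz("wrist",u,.084,fc) for u in zf([(98,285),(505,285),(302,74),(302,500),(160,142),(445,142),(165,438)])]))[0])
e=[atz("wrist",u,.1125,fc) for u in zf([(172,305),(437,302)])]; print("ears now",np.linalg.norm(e[0]-e[1]),"before",np.linalg.norm(ears[0]-ears[1]),(e[0]+e[1])/2)
b=[atz("wrist",u,.04,fc) for u in zf([(65,45),(543,45),(520,520),(83,522)])]; print("box",np.mean(b,0))
E
python3 m.py | sed -n '/---/,$p'
```

```text
---
flange [0.5284 0.1549 0.0411]
ears now 0.04890613137696869 before 0.05218541825064679 [0.5281 0.1545 0.1125]
box [0.5278 0.1548 0.04  ]
```

The ears now sit 48.9 mm apart against 52.2 mm before, so each tab is in about 1.6 mm, as expected under the rim. The cap is centred and the gripper is clear.

```bash
python3 -c "
from plant import r
r.close_job()"
```

```text
the job is handed in; nothing more can be done
```

The smallest cap is seated in the pipe's mouth and locked under the inner rim. I handed the job in at about 16 s; it reports no verdict, so what follows is from my own checks.

**What I did:** I squeezed both tabs to their stops, lifted the cap, centred it over the pipe with the wrist camera and lowered it in small steps. I felt the seal at a TCP height of about 0.0895 m. I pressed it to about 8 N, then a further 0.3 mm unread, and released the tabs.

**Last checks:**
- **Tabs:** the ears are 48.9 mm apart centre to centre, against 52.2 mm untouched. That puts each tab about 1.6 mm in, which matches 1.5 mm expected under the rim.
- **Position:** the flange centre measures (0.5284, 0.1549) and the box centre (0.5278, 0.1548), so the cap is within about 0.6 mm of the axis.
- **Level:** the cap looks level in the side picture, but I did not measure the angle.
- **Gripper:** it is clear of the cap, with the force reading near zero.
- **Bystanders:** I saw no contact with them, but did not measure their positions again.

**Checks that disagreed:**
- The gripper read 44 mm while squeezing, where 46 mm was expected at the stops.
- Sizes seen by the wrist camera came out 2–3 % small. I worked from relative positions, so this did not affect the alignment.

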